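# Stroke the terminal-strip covers shut

### The arm

A 6-joint arm with a two-finger parallel gripper is mounted at the origin on the work surface. World frame = base frame: x ahead of the robot, y to its left, z up, the work surface at z = 0. Lengths are in mm, angles in rad, forces in N, time in s.
With the tool pointing down it reaches from about 275 to 750 mm from the base axis. Payload 10.2 kg.
Tool frame: the origin (TCP) lies between the finger pads; the fingertips stand 11 mm ahead of it and the grasp point (between the pads) lies 8 mm behind it; z points along the fingers, y is the line along which they close (so a half turn about z gives the same grasp; the last joint's range is limited). The gripper opens to 85 mm and grips with 20 to 120 N. Pads are 22 mm wide; open, the fingers measure 114 mm over their backs; the gripper's body (76 mm by 85 mm) begins 54 mm behind the grasp point. The pads swing forward as they close: fully open they stand 13 mm farther back than shut.
Start: joints at [0.955, 0.313, 1.498, -0, 1.331, -0.223], TCP at [200.971, 485.017, 215.894] pointing down, gripper open.
Joint ranges: [-2.94, 2.94], [-0.97, 2.17], [0.19, 2.56], [-1.23, 4.37], [0.02, 3.11], [-2.88, 2.88]. Speed limits (rad/s): [2.39, 2.39, 3.01, 3.14, 3.14, 3.14].

### API

Orientations are given as a unit quaternion [w, x, y, z].
In Python, from rig import sense, eyes, finish_job gives the robot as it stands.
- The arm moves only by the shell command python3 -m jog 'ROWS' [FORCE]. ROWS is JSON, a list of rows, each a list of 7 numbers: the shift along the tool's x, y, z in m, then the turn, a rotation vector about the tool's x, y, z in rad, then the finger opening in m, from 0 to 0.0854. In form: [[dx, dy, dz, rx, ry, rz, gripper], ...]. A call has 1 to 5 rows; each row shifts and turns the commanded pose from where the row before left it, along the tool's axes as they then stand; what a row does not reach is not made up. A row lasts 1/10 s, in which the tool goes at most 50 mm and 8.59 degrees, less where a joint would pass 70% of its speed; a pose out of reach is approached as far as the arm can. A call is refused whole if a number of a shift passes 0.05 or a number of a turn 0.15, either way. A call with a gripper value outside its range is refused whole. The fingers move at their own pace and stop on an object; FORCE is the grip in N (left out, the last holds). Time passes only in rows, so rows that do not move let the fingers close. It gives the time, the measured TCP pose, the force, the opening and the grip force at its end, in the units of the state.
- sense(): the state, without advancing time (a new reading comes with each control period).
- eyes.capture(name): name is "scene" or "top" or "wrist"; returns the picture (480x640x3 uint8, red, green, blue); there is no depth.
- eyes.calibration(name): a dict with "fx", "fy", "cx", "cy" (pixels), "cam_to_world" (4x4, takes a point from camera to world coordinates); the wrist camera has in their place "mount" (4x4, takes a point from camera to tool coordinates, whose origin is the TCP and whose axes are the flange's). Camera axes: x right, y down, z forward; pixel columns grow to the right and rows downward; lengths in mm; the calibration is good to about 2 mm. A picture is of the moment at which its call begins: read the wrist's pose just before it. calibration takes no time and is no camera call.
- finish_job(): hands the job in; it is judged then, once.
The state is a dict: "time_s": time; "joints": joint angles; "dq": joint speeds; "tau": joint torques, N m; "eef_pos": TCP position; "ee_rot": TCP orientation; "force": force on the tool from outside, world axes, zero at the start; "wrist_torque": the same for the moment, N m; "grip_width": opening from 0.0 (shut) to 1.0 (fully open); "grip_force": force on a finger pad.
Only numpy, scipy, OpenCV 4.12 (cv2) and the standard library are available. Lean on these libraries where they do the work, as an engineer would, in place of code of your own. Each camera call takes 0.05 s, during which the arm holds its last target. There are 200 camera calls.

### The job

The four hinged covers on the terminal strip were left open after wiring. With the fingertips, stroke lightly along the row, beginning at the long black end block, so that the covers fold flat shut one after another, and keep the hand down by the row until the last one is shut; then lift clear. Touch the strip with the fingers only, do not bend a cover further open or press the springy strip hard down, and leave the loose parts around it where they are.

Things in the scene. Friction and masses are not known exactly. Their poses are not given: they have to be found in the camera images.
- plate: bare galvanised-steel mounting plate, 250 (x) x 270 (y) x 6 mm, lying fixed on the bench at any yaw. Origin: centre of its underside, z up. The terminal strip runs along its y axis, over x = 0, from y = -108 to +104 mm, 42 mm wide. Two slotted grey wiring ducts, 34 mm wide, run parallel to it at x = -104 and +104 mm, tops 38 mm above the bench. Two loose parts stand on the plate between strip and ducts
- row_start (a point): point on the flat top of the long black end block (34 mm long, 42 mm wide) where the row begins, on the row's centre line, 57 mm above the bench, level with the tops of the shut covers; the first cover's hinge is 22 mm further along the row. Its axes are the plate's
- row_end (a point): point on the flat top of the short black end block (15 mm long) where the row ends, on the centre line and at the same height, 186 mm from row_start and 4 mm past the free edge of the last cover. The stroke goes straight from row_start to row_end (the plate's +y direction)
- cover0 (a joint): first cover: a white flat flap, 40 mm wide across the row, 38 mm long along it, 4 mm thick, hinged across the row at its edge nearer row_start; hinges are 22, 62, 102 and 142 mm from row_start towards row_end. Value: opening angle in rad, 0 = flat shut with its top level with the end blocks; it starts 0.5 to 0.9 rad open, its free edge raised and pointing up and towards row_end. It stays where it is left and turns easily (about 0.012 N m)
- cover1 (a joint): second cover, as the first, hinged 62 mm from row_start
- cover2 (a joint): third cover, as the first, hinged 102 mm from row_start
- cover3 (a joint): last cover, as the first, hinged 142 mm from row_start
- strip (a joint): how far the whole strip is pressed down on its springy rubber feet, in m: 0 = at rest; it starts to give at about 2 to 3 N, then 2.5 N per mm, to a stop at 8 mm; more than 6 mm (about 17 N) counts as pressed hard down
- breaker_mid (a point): bystander, not to be moved: middle of a loose white circuit breaker, 18 x 82 mm on plan, 74 mm tall with its toggle, standing on the plate about 60 mm to the -x side of the row, 37 mm above its underside
- lamp_mid (a point): bystander, not to be moved: middle of a loose grey panel lamp, a stepped cylinder 28 mm across and 40 mm tall, standing on the plate about 60 mm to the +x side of the row, 20 mm above its underside
- jar_mid (a point): bystander, not to be moved: middle of a jar, 60 mm across and 85 mm tall, on the bench beside the plate
- tape_mid (a point): bystander, not to be moved: middle of a roll of black tape lying flat on the bench beside the plate, 90 mm across, 19 mm high

How it is judged:
By the outcome, as a careful person would: the job done as asked, in the order asked, and still so for the second after the job is handed in, with the robot touching nothing.
It also fails if it takes over 38 s, if anything falls off the work surface, if the arm or the gripper's body presses on something with over 40 N, if the wrist force passes 120 N, or if a joint passes its speed limit or range.

## Working session

There is one attempt and no reset: what is moved stays moved. The work goes in short steps, Python scripts to look and compute and a shell command to move; the robot and the scene stay as the last step left them, time stands still between calls to the robot, and variables do not carry over. Pictures are saved under pics/ and viewed, at most 10 in all, crops included, and the job is handed in when it is done.

```bash
mkdir -p pics
python3 - <<'E'
from rig import sense, eyes
import cv2,numpy as np
s=sense();print(s['time_s'],s['eef_pos'],s['ee_rot'],s['force'],s['grip_width'])
for n in("top","scene"):
    cv2.imwrite(f'pics/{n}0.png',eyes.capture(n)[:,:,::-1])
    c=eyes.calibration(n);print({k:np.round(v,3).tolist() for k,v in c.items()})
print(np.round(eyes.calibration("wrist")["mount"],3))
E
```

```text
0.0 [200.80222552 484.77394937 215.3112662 ] [-2.74821111e-04  1.95137165e-01  9.80775729e-01 -6.17747300e-04] [-0.34844269  0.39541315  0.09906481] 0.9990604287675962
{'fx': 623.835, 'fy': 623.835, 'cx': 317.313, 'cy': 244.661, 'cam_to_world': [[-0.017, -0.995, 0.099, 367.301], [-1.0, 0.016, -0.004, 9.131], [0.002, -0.099, -0.995, 1643.821], [0.0, 0.0, 0.0, 1.0]]}
{'fx': 456.151, 'fy': 456.151, 'cx': 319.839, 'cy': 240.065, 'cam_to_world': [[-0.794, 0.423, -0.436, 965.555], [0.608, 0.538, -0.584, 572.653], [-0.013, -0.729, -0.684, 716.929], [0.0, 0.0, 0.0, 1.0]]}
[[  -0.      -0.959   -0.285   71.548]
 [   1.      -0.      -0.      -0.93 ]
 [   0.      -0.285    0.959 -156.255]
 [   0.       0.       0.       1.   ]]
```

View pics/top0.png

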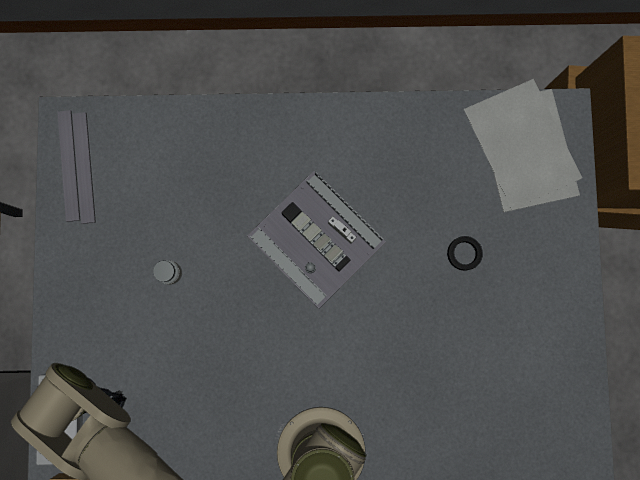

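View pics/scene0.png

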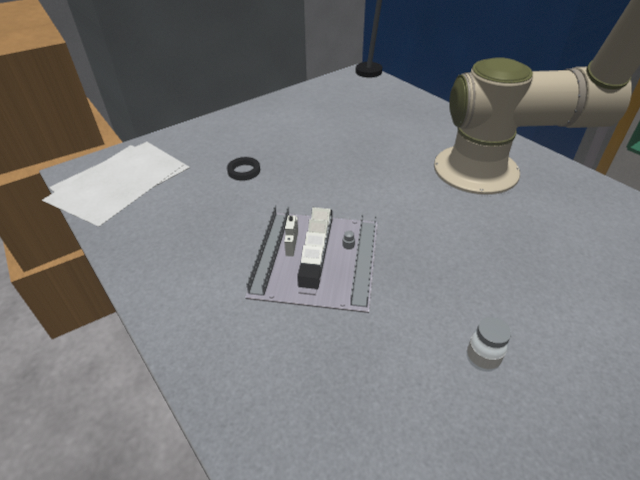

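The top view shows the long black block near (291,212), the short one near (343,264) and the covers between them. The breaker is at (341,230) and the lamp at (311,268). The scene view agrees: the row runs from the near black block towards the robot.

```bash
cat > h.py <<'E'
import numpy as np,cv2
from scipy.spatial.transform import Rotation as R
def ray(c,T,u,v,z):
    d=T[:3,:3]@np.array([(u-c['cx'])/c['fx'],(v-c['cy'])/c['fy'],1]);o=T[:3,3]
    return o+d*(z-o[2])/d[2]
def rot(q): return R.from_quat([q[1],q[2],q[3],q[0]])
E
python3 - <<'E'
from h import *
from rig import sense,eyes
im=cv2.imread('pics/top0.png');c=eyes.calibration('top');T=np.array(c['cam_to_world'])
m=(im.max(2)<45).astype(np.uint8);m[:,:260]=0;m[:,380:]=0;m[:180]=0;m[300:]=0
n,l,st,ce=cv2.connectedComponentsWithStats(m)
for i in range(1,n):
    if st[i,4]>25: print(st[i],ce[i],ray(c,T,*ce[i],57).round(1))
s=sense();print(rot(s['ee_rot']).as_matrix().round(3))
E
```

```text
[282 202  20  21 217] [291.05069124 211.95852535] [610.3  68.6  57. ]
[328 223  23  20  44] [339.11363636 232.        ] [556.4 -53.8  57. ]
[335 256  15  15  94] [342.09574468 263.35106383] [475.9 -59.8  57. ]
[[-0.924  0.383 -0.001]
 [ 0.383  0.924 -0.001]
 [ 0.    -0.001 -1.   ]]
```

```bash
A='[[-0.033,-0.021,0,0,0,0,0],[-0.033,-0.021,0,0,0,0,0],[-0.033,-0.021,0,0,0,0,0],[-0.033,-0.021,0,0,0,0,0],[-0.033,-0.021,0,0,0,0,0]]'; true
python3 -m jog '[[-0.033,-0.021,0,0,0,0,0],[-0.033,-0.021,0,0,0,0,0],[-0.033,-0.021,0,0,0,0,0],[-0.033,-0.021,0,0,0,0,0],[-0.033,-0.021,0,0,0,0,0]]' 20
python3 -m jog '[[-0.033,-0.021,0,0,0,0,0],[-0.033,-0.021,0,0,0,0,0],[-0.033,-0.021,0,0,0,0,0],[-0.033,-0.021,0,0,0,0,0],[-0.033,-0.021,0,0,0,0,0]]' 20
python3 -m jog '[[-0.033,-0.021,0,0,0,0,0],[-0.033,-0.021,0,0,0,0,0],[-0.033,-0.021,0,0,0,0,0],[-0.033,-0.021,0,0,0,0,0],[-0.033,-0.021,0,0,0,0,0]]' 20
python3 -m jog '[[0,0,0,0,0,0.14,0],[0,0,0,0,0,0.14,0],[0,0,0,0,0,0.135,0],[0,0,0,0,0,0,0]]' 20
python3 - <<'E'
from h import *
from rig import sense,eyes
s=sense();print(s['time_s'],s['eef_pos'],s['joints'],s['grip_width'],s['force']);print(rot(s['ee_rot']).as_matrix().round(3))
np.savez('w1.npz',p=s['eef_pos'],q=s['ee_rot'])
cv2.imwrite('pics/w1.png',eyes.capture('wrist')[:,:,::-1]);print({k:v for k,v in eyes.calibration('wrist').items() if k!='mount'})
E
```

```text
time_s: 0.6
eef_pos: [313.7, 323.4, 215.7]
ee_rot: [-0.0, 0.195, 0.981, -0.0]
force: [0.7, 0.1, 0.1]
grip_width: 0.147
grip_force: 0.0
time_s: 1.1
eef_pos: [426.0, 163.2, 215.7]
ee_rot: [-0.0, 0.195, 0.981, -0.0]
force: [0.3, 0.2, 0.5]
grip_width: 0.002
grip_force: 0.0
time_s: 1.6
eef_pos: [538.3, 3.0, 215.6]
ee_rot: [-0.0, 0.195, 0.981, 0.0]
force: [0.7, 1.1, 0.1]
grip_width: 0.002
grip_force: 0.0
time_s: 2.0
eef_pos: [537.6, 4.5, 215.6]
ee_rot: [-0.0, 0.394, 0.919, -0.0]
force: [0.6, -0.8, 0.4]
grip_width: -0.003
grip_force: 0.0
2.0 [537.58011402   4.4725866  215.57397529] [-2.09725732e-01  3.41338444e-01  1.45948640e+00 -2.17210688e-05
  1.34146688e+00 -9.71415646e-01] -0.003066138045801104 [ 0.57491557 -0.80080957  0.3712192 ]
[[-0.69   0.724 -0.001]
 [ 0.724  0.69   0.   ]
 [ 0.001 -0.    -1.   ]]
{'fx': 351.6907415618459, 'fy': 351.6907415618459, 'cx': 315.62827083435405, 'cy': 247.37775472583513}
```

View pics/w1.png

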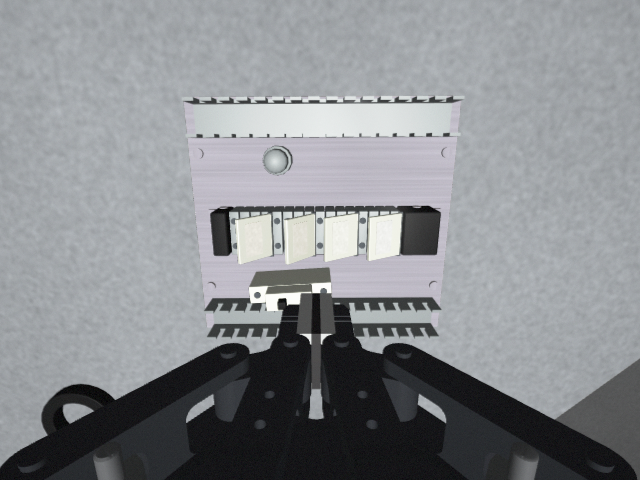

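The wrist view shows the row running right to left. The long block is at about (420,230), the open covers at x≈385, 340, 300 and 255, the short block at (221,232), the lamp at (277,160) and the breaker at (290,290).

Run:
```python
from h import *
from rig import eyes
im=cv2.imread('pics/w1.png');c=eyes.calibration('wrist');d=np.load('w1.npz')
W=np.eye(4);W[:3,:3]=rot(d['q']).as_matrix();W[:3,3]=d['p'];T=W@np.array(c['mount'])
g=im.max(2)
for nm,x0,x1 in(('long',398,450),('short',205,235)):
    m=(g<60).astype(np.uint8);m[:,:x0]=0;m[:,x1:]=0;m[:196]=0;m[265:]=0
    n,l,st,ce=cv2.connectedComponentsWithStats(m);i=1+np.argmax(st[1:,4]);print(nm,st[i])
    ys=st[i,1]+st[i,3]
    for r in (ys-30,ys-12,ys-4):
        xs=np.where(l[r]==i)[0];print(r,xs.min(),xs.max()+1, ray(c,T,xs.min(),r,57).round(1),ray(c,T,xs.max()+1,r,57).round(1))
    for v in (st[i,1],ys):
        print('edge',v,ray(c,T,st[i,0]+st[i,2]/2,v,57).round(1))
    print(im[200:260:3,int(st[i,0]+st[i,2]/2)].max(1))
```

```text
long [ 398  206   42   48 1135]
224 403 439 [595.   59.3  57. ] [618.9  82.   57. ]
242 401 438 [606.4  46.4  57. ] [631.2  70.2  57. ]
250 401 437 [612.1  41.2  57. ] [636.5  64.4  57. ]
edge 206 [593.2  80.4  57. ]
edge 254 [627.2  50.2  57. ]
[202 199 108  22  35  67  64  64  64  64  60  58  57  59  57  59  55  56
  71 198]
short [211 207  23  48 807]
225 212 230 [469.  -62.1  57. ] [480.9 -50.8  57. ]
243 214 231 [481.1 -74.3  57. ] [492.6 -63.4  57. ]
251 214 232 [486.  -80.4  57. ] [498.2 -68.7  57. ]
edge 207 [465.4 -42.6  57. ]
edge 255 [494.3 -77.9  57. ]
[199 197 139  16  17  60  57  59  57  58  57  54  54  53  53  56  55  52
  50 201]
```

```bash
python3 -m jog '[[-0.003,0.033,0,0,0,0,0],[-0.002,0.033,0,0,0,0,0],[-0.002,0.032,0,0,0,0,0],[0,0,0.035,0,0,0,0],[0,0,0.035,0,0,0,0]]' 20
python3 -m jog '[[0,0,0.035,0,0,0,0],[0,0,0.02,0,0,0,0],[0,0,0.01,0,0,0,0],[0,0,0,0,0,0,0],[0,0,0,0,0,0,0]]'
python3 - <<'E'
from h import *
from rig import sense,eyes
cv2.imwrite('pics/w2.png',eyes.capture('wrist')[:,:,::-1])
E
```

```text
time_s: 2.55
eef_pos: [614.0, 67.9, 145.0]
ee_rot: [0.001, 0.391, 0.921, 0.0]
force: [-0.0, -0.1, -0.4]
grip_width: -0.002
grip_force: 0.0
time_s: 3.05
eef_pos: [614.0, 67.2, 82.1]
ee_rot: [0.001, 0.392, 0.92, 0.0]
force: [0.1, -0.5, 0.4]
grip_width: 0.0
grip_force: 0.0
```

View pics/w2.png

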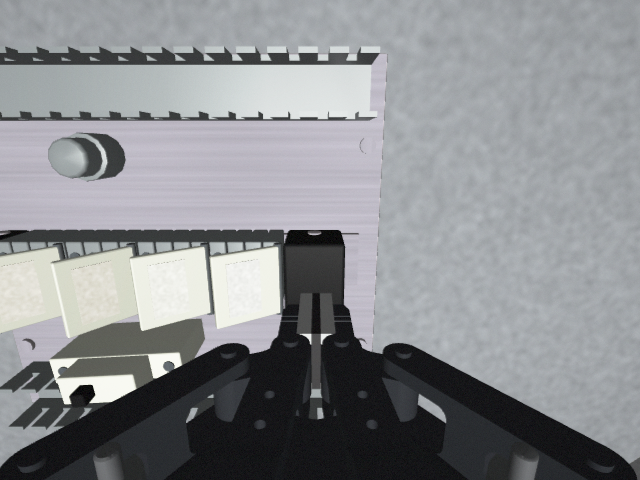

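The close view shows the fingers over the long black block at (315,290). The covers lean to the left and clear of the fingers. Next I feel downwards for the block.

```bash
python3 -m jog '[[-0.001,0,0.005,0,0,0,0],[0,0,0.004,0,0,0,0],[0,0,0.002,0,0,0,0],[0,0,0.001,0,0,0,0],[0,0,0,0,0,0,0]]'
python3 -m jog '[[0,0,0.001,0,0,0,0],[0,0,0,0,0,0,0]]'
```

```text
time_s: 3.6
eef_pos: [614.0, 66.5, 68.8]
ee_rot: [-0.0, 0.393, 0.92, -0.0]
force: [-0.1, 0.2, 0.0]
grip_width: 0.002
grip_force: 0.0
time_s: 3.8
eef_pos: [614.0, 66.5, 67.9]
ee_rot: [-0.0, 0.393, 0.92, -0.0]
force: [-0.8, -0.5, 0.2]
grip_width: 0.002
grip_force: 0.0
```

```bash
python3 -m jog '[[0,0,0.001,0,0,0,0],[0,0,0,0,0,0,0]]'
python3 -m jog '[[0,0,0.001,0,0,0,0],[0,0,0,0,0,0,0]]'
```

```text
time_s: 4.0
eef_pos: [614.0, 66.5, 66.8]
ee_rot: [-0.0, 0.393, 0.92, -0.0]
force: [-0.6, 0.1, 0.9]
grip_width: 0.0
grip_force: 0.0
time_s: 4.2
eef_pos: [614.0, 66.5, 65.8]
ee_rot: [-0.0, 0.393, 0.92, -0.0]
force: [-0.2, -0.1, 0.4]
grip_width: 0.001
grip_force: 0.0
```

```bash
python3 -m jog '[[0,0,0.001,0,0,0,0],[0,0,0,0,0,0,0]]' | grep -E 'pos|force:'
python3 -m jog '[[0,0,0.001,0,0,0,0],[0,0,0,0,0,0,0]]'| grep -E 'pos|force:'
```

```text
eef_pos: [614.0, 66.5, 64.7]
force: [0.0, -0.4, 0.2]
grip_force: 0.0
eef_pos: [614.0, 66.5, 63.8]
force: [-0.6, 0.2, 0.7]
grip_force: 0.0
```

Run:
```python
from h import *
from rig import sense,eyes
w=eyes.capture('wrist')[215:355,240:400,::-1];s=eyes.capture('scene')[180:300,240:400,::-1]
f=lambda a:np.clip(255*(cv2.resize(a,(560,int(a.shape[0]*3.5)),interpolation=2)/255.)**.5,0,255).astype(np.uint8)
o=np.hstack([f(w)[:420],f(s)[:420]]);cv2.imwrite('pics/c3.png',cv2.resize(o,(800,300)))
```

```text
(no output)
```

View pics/c3.png

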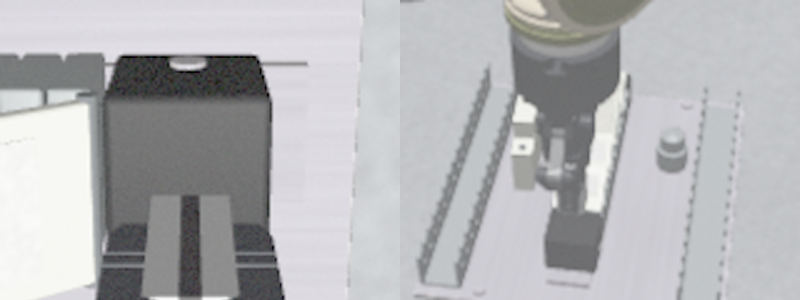

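Run:
```python
from h import *
from rig import sense,eyes
c=eyes.calibration('scene');T=np.array(c['cam_to_world']);s=sense();p=np.array(s['eef_pos']);print(p)
for z in (30,45,57,63,70,80,90):
    q=np.linalg.inv(T)@np.r_[p[:2],z,1];print(z,(c['fx']*q[0]/q[2]+c['cx']).round(1),(c['fy']*q[1]/q[2]+c['cy']).round(1))
```

```text
[614.05021659  66.4879059   63.88219343]
30 310.1 279.5
45 309.9 274.5
57 309.7 270.4
63 309.6 268.3
70 309.5 265.8
80 309.4 262.3
90 309.2 258.7
```

The crop shows the grey fingertips still visibly above the black block, so I keep feeling downwards in small steps.

```bash
python3 -m jog '[[0,0,0.001,0,0,0,0],[0,0,0.001,0,0,0,0],[0,0,0,0,0,0,0]]' | grep -E 'pos|force:'
python3 -m jog '[[0,0,0.001,0,0,0,0],[0,0,0.0005,0,0,0,0],[0,0,0,0,0,0,0]]'| grep -E 'pos|force:'
```

```text
eef_pos: [613.9, 66.5, 61.7]
force: [-0.6, -0.4, 0.2]
grip_force: 0.0
eef_pos: [614.0, 66.5, 60.3]
force: [-0.2, -0.5, 0.4]
grip_force: 0.0
```

```bash
python3 -m jog '[[0,0,0.001,0,0,0,0],[0,0,0.0005,0,0,0,0],[0,0,0,0,0,0,0]]' | grep -E 'pos|force:'
```

```text
eef_pos: [614.0, 66.5, 58.8]
force: [0.3, 0.4, 0.0]
grip_force: 0.0
```

```bash
python3 -m jog '[[0,0,0.001,0,0,0,0],[0,0,0.0005,0,0,0,0],[0,0,0,0,0,0,0]]' | grep -E 'pos|force:'
python3 -m jog '[[0,0,0.001,0,0,0,0],[0,0,0.0005,0,0,0,0],[0,0,0,0,0,0,0]]' | grep -E 'pos|force:'
```

```text
eef_pos: [614.0, 66.5, 57.3]
force: [0.5, -0.4, -1.8]
grip_force: 0.0
eef_pos: [614.0, 66.5, 55.8]
force: [-0.0, -0.3, 0.6]
grip_force: 0.0
```

Run:
```python
from h import *
from rig import sense,eyes
w=eyes.capture('wrist')[215:355,240:400,::-1];s=eyes.capture('scene')[230:300,270:350,::-1]
f=lambda a:np.clip(255*(a/255.)**.5,0,255).astype(np.uint8)
o=np.hstack([cv2.resize(f(w),(400,350)),cv2.resize(f(s),(400,350))]);cv2.imwrite('pics/c4.png',o)
```

```text
(no output)
```

View pics/c4.png

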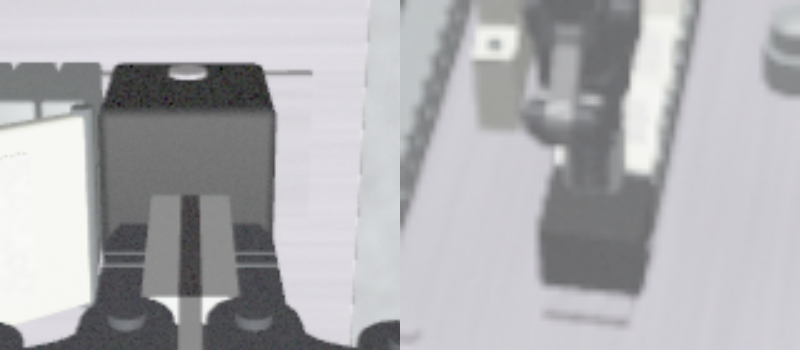

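The crops show the tips still just above the block, with the block top visible below them. I keep going down.

```bash
python3 -m jog '[[0,0,0.001,0,0,0,0],[0,0,0.001,0,0,0,0],[0,0,0,0,0,0,0]]' | grep -E 'pos|force:'
python3 -m jog '[[0,0,0.001,0,0,0,0],[0,0,0.0005,0,0,0,0],[0,0,0,0,0,0,0]]' | grep -E 'pos|force:'
```

```text
eef_pos: [614.0, 66.5, 53.7]
force: [-0.5, -0.9, -0.3]
grip_force: 0.0
eef_pos: [614.0, 66.5, 52.3]
force: [-0.6, -0.4, 0.9]
grip_force: 0.0
```

```bash
python3 -m jog '[[0,0,0.001,0,0,0,0],[0,0,0.0005,0,0,0,0],[0,0,0,0,0,0,0]]' | grep -E 'pos|force:'
```

```text
eef_pos: [614.0, 66.5, 50.8]
force: [0.6, -0.3, -0.6]
grip_force: 0.0
```

```bash
python3 -m jog '[[0,0,0.001,0,0,0,0],[0,0,0.0005,0,0,0,0],[0,0,0,0,0,0,0]]' | grep -E 'pos|force:'
```

```text
eef_pos: [614.0, 66.5, 49.3]
force: [0.2, -0.3, -0.5]
grip_force: 0.0
```

```bash
python3 -m jog '[[0,0,0.001,0,0,0,0],[0,0,0.001,0,0,0,0],[0,0,0,0,0,0,0]]' | grep -E 'pos|force:'
python3 -m jog '[[0,0,0.001,0,0,0,0],[0,0,0.0005,0,0,0,0],[0,0,0,0,0,0,0]]' | grep -E 'pos|force:'
```

```text
eef_pos: [614.0, 66.5, 47.2]
force: [0.2, 0.0, -0.5]
grip_force: 0.0
eef_pos: [614.0, 66.5, 45.8]
force: [0.3, -0.5, -0.3]
grip_force: 0.0
```

```bash
python3 -m jog '[[0,0,0.001,0,0,0,0],[0,0,0.0005,0,0,0,0],[0,0,0,0,0,0,0]]' | grep -E 'pos|force:'
```

```text
eef_pos: [614.0, 66.5, 44.3]
force: [-0.2, 0.1, 0.4]
grip_force: 0.0
```

```bash
python3 -m jog '[[0,0,0.001,0,0,0,0],[0,0,0.0005,0,0,0,0],[0,0,0,0,0,0,0]]' | grep -E 'pos|force:'
```

```text
eef_pos: [614.0, 66.5, 42.8]
force: [-0.5, 0.5, 0.2]
grip_force: 0.0
```

```bash
python3 -m jog '[[0,0,0.001,0,0,0,0],[0,0,0.0005,0,0,0,0],[0,0,0,0,0,0,0]]' | grep -E 'time|pos|force:'
```

```text
time_s: 9.0
eef_pos: [614.1, 66.5, 41.6]
force: [-0.5, -0.1, 2.3]
grip_force: 1.3
```

```bash
python3 -m jog '[[0,0,0.001,0,0,0,0],[0,0,0.0005,0,0,0,0],[0,0,0,0,0,0,0]]' | grep -E 'pos|force:'
```

```text
eef_pos: [614.1, 66.5, 40.3]
force: [-1.9, 0.5, 6.3]
grip_force: 3.0
```

Run:
```python
from h import *
from rig import sense,eyes
w=eyes.capture('wrist')[215:355,240:400,::-1];s=eyes.capture('scene')[230:300,270:350,::-1]
f=lambda a:np.clip(255*(a/255.)**.5,0,255).astype(np.uint8)
o=np.hstack([cv2.resize(f(w),(400,350)),cv2.resize(f(s),(400,350))]);cv2.imwrite('pics/c5.png',o)
```

```text
(no output)
```

View pics/c5.png

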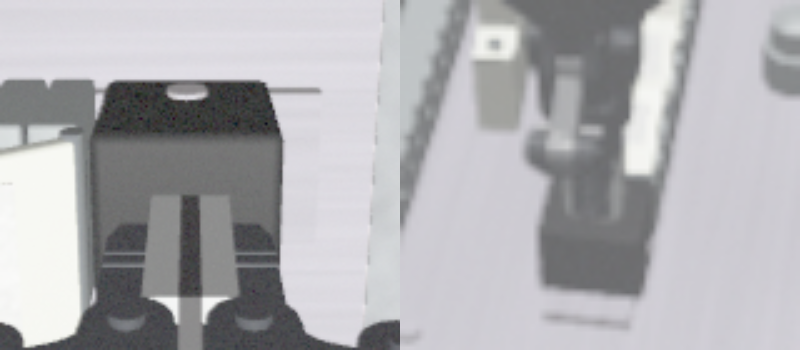

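Contact came at TCP z≈41.7, so the tips sit about 15 mm behind the TCP. I'll lift and turn a quarter, so that no finger linkage leads the stroke.

```bash
python3 -m jog '[[0,0,-0.015,0,0,0,0],[0,0,-0.02,0,0,0,0],[0,0,0,0,0,0.14,0],[0,0,0,0,0,0.14,0],[0,0,0,0,0,0.14,0]]' | grep -E 'pos|force:'
python3 -m jog '[[0,0,0,0,0,0.14,0],[0,0,0,0,0,0.14,0],[0,0,0,0,0,0.14,0],[0,0,0,0,0,0.14,0],[0,0,0,0,0,0.14,0]]' | grep -E 'pos|force:'
python3 -m jog '[[0,0,0,0,0,0.14,0],[0,0,0,0,0,0.14,0],[0,0,0,0,0,0.14,0],[0,0,0,0,0,0.03,0],[0,0,0,0,0,0,0]]'
python3 - <<'E'
from h import *
from rig import sense,eyes
s=sense();print(rot(s['ee_rot']).as_matrix().round(3))
cv2.imwrite('pics/w6.png',eyes.capture('wrist')[:,:,::-1])
E
```

```text
eef_pos: [614.3, 66.5, 75.8]
force: [-0.3, 0.1, -0.4]
grip_force: 0.0
eef_pos: [614.3, 66.5, 75.7]
force: [1.0, 0.2, -0.2]
grip_force: 0.0
time_s: 10.9
eef_pos: [614.3, 66.4, 75.6]
ee_rot: [0.0, 0.928, 0.373, 0.0]
force: [0.1, -0.3, 0.1]
grip_width: -0.003
grip_force: 0.0
[[ 0.722  0.692  0.001]
 [ 0.692 -0.722 -0.   ]
 [ 0.     0.001 -1.   ]]
```

View pics/w6.png

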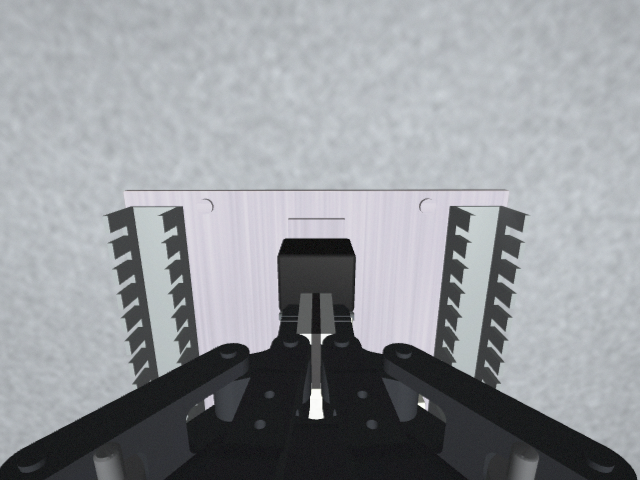

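The view shows the block at u 278–355, centred on the fingers and square to them. Next I go down and start the stroke.

```bash
python3 -m jog '[[0,0,0.02,0,0,0,0],[0,0,0.01,0,0,0,0],[0,0,0.0035,0,0,0,0],[0,0,0.001,0,0,0,0],[0,0,0,0,0,0,0]]' | grep -E 'time|pos|force:'
python3 -m jog '[[-0.003,0,0,0,0,0,0],[-0.003,0,0,0,0,0,0],[0,0,0,0,0,0,0]]' | grep -E 'time|pos|force:'
```

```text
time_s: 11.45
eef_pos: [614.1, 66.5, 41.1]
force: [-3.3, 0.7, 4.4]
grip_force: 2.0
time_s: 11.75
eef_pos: [610.2, 62.0, 41.1]
force: [0.6, 0.5, 4.1]
grip_force: 2.0
```

```bash
python3 -m jog '[[-0.003,0,0,0,0,0,0],[-0.003,0,0,0,0,0,0]]' | grep -E 'time|pos|force:'
```

```text
time_s: 11.95
eef_pos: [605.8, 58.2, 40.8]
force: [7.4, 6.0, 4.2]
grip_force: 4.3
```

```bash
python3 -m jog '[[-0.003,0,0,0,0,0,0],[-0.003,0,0,0,0,0,0]]' | grep -E 'time|pos|force:'
```

```text
time_s: 12.15
eef_pos: [601.2, 54.0, 40.7]
force: [2.4, 2.3, 5.5]
grip_force: 2.5
```

```bash
python3 -m jog '[[-0.004,0,0,0,0,0,0],[-0.004,0,0,0,0,0,0],[-0.004,0,0,0,0,0,0]]' | grep -E 'time|pos|force:'
```

```text
time_s: 12.45
eef_pos: [592.4, 45.6, 40.6]
force: [3.7, 2.7, 4.9]
grip_force: 2.6
```

```bash
python3 -m jog '[[-0.004,0,0,0,0,0,0],[-0.004,0,0,0,0,0,0],[-0.004,0,0,0,0,0,0]]' | grep -E 'time|pos|force:'
```

```text
time_s: 12.75
eef_pos: [583.7, 37.2, 40.6]
force: [2.9, 2.5, 5.2]
grip_force: 2.5
```

```bash
python3 -m jog '[[-0.004,0,0,0,0,0,0],[-0.004,0,0,0,0,0,0],[-0.003,0,0,0,0,0,0]]' | grep -E 'time|pos|force:'
```

```text
time_s: 13.05
eef_pos: [576.2, 30.0, 40.7]
force: [5.5, 6.0, 5.2]
grip_force: 3.6
```

```bash
python3 -m jog '[[-0.003,0,0,0,0,0,0],[-0.003,0,0,0,0,0,0],[-0.003,0,0,0,0,0,0]]' | grep -E 'time|pos|force:'
```

```text
time_s: 13.35
eef_pos: [569.2, 23.4, 40.5]
force: [3.6, 4.2, 4.9]
grip_force: 2.6
```

```bash
python3 -m jog '[[-0.004,0,0,0,0,0,0],[-0.004,0,0,0,0,0,0],[-0.004,0,0,0,0,0,0],[-0.004,0,0,0,0,0,0],[-0.004,0,0,0,0,0,0]]' | grep -E 'time|pos|force:'
```

```text
time_s: 13.85
eef_pos: [554.7, 9.6, 40.5]
force: [2.9, 3.4, 5.3]
grip_force: 2.6
```

```bash
python3 -m jog '[[-0.004,0,0,0,0,0,0],[-0.003,0,0,0,0,0,0],[-0.003,0,0,0,0,0,0]]' | grep -E 'time|pos|force:'
```

```text
time_s: 14.15
eef_pos: [548.0, 3.0, 40.6]
force: [7.7, 8.5, 5.3]
grip_force: 5.1
```

```bash
python3 -m jog '[[-0.003,0,0,0,0,0,0],[-0.003,0,0,0,0,0,0],[-0.004,0,0,0,0,0,0]]' | grep -E 'time|pos|force:'
```

```text
time_s: 14.45
eef_pos: [540.3, -4.1, 40.5]
force: [2.8, 2.8, 5.9]
grip_force: 2.7
```

```bash
python3 -m jog '[[-0.004,0,0,0,0,0,0],[-0.004,0,0,0,0,0,0],[-0.004,0,0,0,0,0,0],[-0.004,0,0,0,0,0,0]]' | grep -E 'time|pos|force:'
python3 - <<'E'
from rig import eyes
import cv2
cv2.imwrite('pics/w7.png',eyes.capture('wrist')[:,:,::-1])
E
```

```text
time_s: 14.85
eef_pos: [528.6, -15.3, 40.5]
force: [3.2, 3.0, 5.4]
grip_force: 2.6
```

View pics/w7.png

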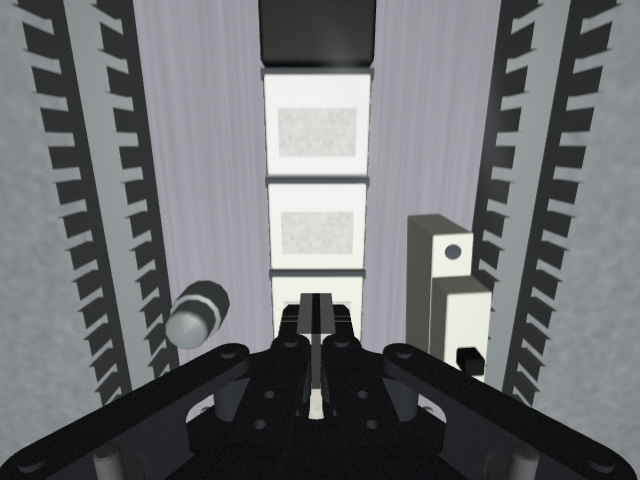

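The first two covers lie flat behind the hand at (318,125) and (318,225), and the third at (318,290) is under the fingers. The lamp and breaker stand clear. I carry on.

```bash
python3 -m jog '[[-0.004,0,0,0,0,0,0],[-0.003,0,0,0,0,0,0],[-0.003,0,0,0,0,0,0],[-0.003,0,0,0,0,0,0]]' | grep -E 'time|pos|force:'
```

```text
time_s: 15.3
eef_pos: [519.4, -24.2, 40.5]
force: [6.9, 7.8, 5.8]
grip_force: 5.0
```

```bash
python3 -m jog '[[-0.003,0,0,0,0,0,0],[-0.004,0,0,0,0,0,0],[-0.004,0,0,0,0,0,0],[-0.004,0,0,0,0,0,0]]' | grep -E 'time|pos|force:'
```

```text
time_s: 15.7
eef_pos: [508.4, -34.6, 40.5]
force: [3.1, 2.7, 5.0]
grip_force: 2.7
```

```bash
python3 -m jog '[[-0.004,0,0,0,0,0,0],[-0.004,0,0,0,0,0,0],[-0.004,0,0,0,0,0,0],[-0.004,0,0,0,0,0,0]]' | grep -E 'time|pos|force:'
```

```text
time_s: 16.1
eef_pos: [496.8, -45.7, 40.4]
force: [2.8, 3.5, 5.5]
grip_force: 2.7
```

```bash
python3 -m jog '[[-0.004,0,0,0,0,0,0],[-0.004,0,0,0,0,0,0],[-0.004,0,0,0,0,0,0],[-0.004,0,0,0,0,0,0],[-0.004,0,0,0,0,0,0]]' | grep -E 'time|pos|force:'
```

```text
time_s: 16.6
eef_pos: [482.3, -59.5, 40.4]
force: [3.4, 3.0, 5.7]
grip_force: 2.7
```

```bash
python3 -m jog '[[-0.003,0,0,0,0,0,0],[0,0,0,0,0,0,0],[0,0,0,0,0,0,0]]' | grep -E 'time|pos|force:'
python3 -m jog '[[0,0,-0.01,0,0,0,0],[0,0,-0.03,0,0,0,0],[0,0,-0.04,0,0,0,0],[0,0,-0.04,0,0,0,0],[0,0,-0.04,0,0,0,0]]' | grep -E 'time|pos|force:'
python3 -m jog '[[0.04,0,0,0,0,0,0],[0,0,0,0,0,0,0],[0,0,0,0,0,0,0]]' | grep -E 'time|pos|force:'
python3 - <<'E'
from rig import eyes
import cv2
import numpy as np
w=cv2.resize(eyes.capture('wrist')[:,:,::-1],(400,300));s=cv2.resize(eyes.capture('scene')[180:300,240:400,::-1],(400,300))
cv2.imwrite('pics/f8.png',np.hstack([w,s]))
E
```

```text
time_s: 16.9
eef_pos: [479.9, -61.8, 40.4]
force: [1.4, 0.5, 6.8]
grip_force: 2.8
time_s: 17.4
eef_pos: [479.2, -61.4, 201.9]
force: [0.4, -0.2, 0.4]
grip_force: 0.0
time_s: 17.7
eef_pos: [508.5, -33.6, 199.9]
force: [-0.0, 0.0, -0.1]
grip_force: 0.0
```

View pics/f8.png

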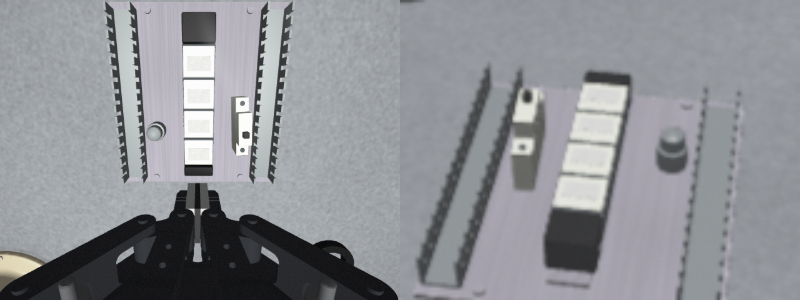

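All four covers lie flat at u≈198, v 62–152 in the left half. The breaker and lamp are where they were, and the hand is clear.

```bash
python3 -c "from rig import finish_job; print(finish_job())"
```

```text
the job is handed in; nothing more can be done
None
```

All four covers were stroked shut in order from the long end block, with about 6 N of downward force. The hand was then lifted clear, the loose parts stayed where they were, and the job was handed in at about 18 s.

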